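# Set the ratchet drawing board down to its lowest notch

## Task

The wheel-building board stands too steep for writing: set it into its lowest notch. Take the red handle, lift the board past its notches and on up against the rubber top stop until the pawl is thrown out, without forcing the stop; then lower the board gently all the way flat, and raise it just into the lowest notch and let it rest there. Never force the ratchet or let the board drop, leave the bottle, tub and parts box beside it where they are, and let go of the handle at the end.

Things in the scene. Friction and masses are not known exactly. Their poses are not given: they have to be found in the camera images.
- stand: Grey steel frame of the board stand, 235 x 290 mm, heavy and fixed, 14 mm high. Origin on the bench straight below the middle of the hinge axis; x runs from the hinge toward the board's free end (level), y along the hinge axis, z up. The hinge axis is 58 mm above the bench. The frame ends at x = 205 mm.
- ratchet: Steel quadrant at the stand's y = -134 mm side, origin on the hinge axis, axes as the stand's: 6 teeth on its rim, a brass cam at the bottom, and at the top a blue carrier with brass cam and springy black rubber stop, clamped anywhere so that the board meets the stop at 0.93 to 1.13 rad (the poses do not tell where). Over 45 N on the quadrant or stop forces it.
- board (a joint): Angle of the plywood board (200 x 236 x 12 mm, 0.55 to 0.9 kg, damped hinge) above level: 0 flat on its rubber posts, rising with the angle. The pawl holds it at 0.305 (lowest notch), then 0.48, 0.53, 0.59, 0.64, 0.70 rad; lifting clicks freely. Left free it falls. Flat rearms the pawl (below 0.06 rad). Lifting from flat to about 0.36 rad puts it over the lowest tooth only.
- handle (a point): Middle of the red round handle bar, 12 mm thick, 124 mm free between its two arms, parallel to the hinge, 245 mm from the hinge axis in the board's mid plane; 39 mm of free space between bar and board edge. Carrying the board takes 3 to 6 N there. At the stop, about 8 N more trips the yellow pawl (within 4 mm of travel; hold 0.4 s); the stop is forced at about 25 N more (9 mm).
- lube_bottle: Green drip-lube bottle with white cap, 43 mm across, 133 mm tall, upright on the bench at the board's left (y = +200 to 225 mm of the stand). Origin at the middle of its foot. To be left alone.
- grease_tub: White and red grease tub, 64 mm across, 46 mm high, on the bench left of the hinge. Origin at the middle of its foot. To be left alone.
- nipple_box: Small clear parts box with brass nipples, 47 x 47 x 62 mm, on the bench to the right of the handle (y = -210 to -240 mm of the stand). Origin at the middle of its foot. To be left alone.

How it is judged:
On the way, in this order (a step that is already met when the one before it is completed fails the run):
1. the board is lifted up to its top stop (value of joint board above 0.91 rad).
2. the board is lowered flat (value of joint board below 0.04 rad), for 0.1 s.
At the end, for the whole second after the job is handed in: The board rests still in its lowest notch (0.24 to 0.37 rad above level), held by the pawl, the handle let go, and the bottle, tub and parts box within 20 mm of where they stood (value of joint board between 0.24 and 0.37 rad and velocity of joint board between -0.02 and 0.02 rad/s and distance of each of lube_bottle, grease_tub, nipple_box from where it was at the start of the episode below 0.02 m); the robot touches nothing.
It fails at once if the ratchet, its pawl or its top stop is forced (over 45 N on the toothed quadrant with its stop) (contact force between ratchet and anything else above 45 N).
It fails at once if the board drops (falls faster than 1 rad/s) (velocity of joint board below -1 rad/s).
It fails at once if the lube bottle is moved more than 20 mm (distance of lube_bottle from where it was at the start of the episode above 0.02 m).
It fails at once if the grease tub is moved more than 20 mm (distance of grease_tub from where it was at the start of the episode above 0.02 m).
It fails at once if the parts box is moved more than 20 mm (distance of nipple_box from where it was at the start of the episode above 0.02 m).
It also fails if it takes over 67 s, if anything falls off the work surface, if the arm or the gripper's body presses on something with over 40 N, if the wrist force passes 120 N, or if a joint passes its speed limit or range.

## Robot

A 6-joint arm with a two-finger parallel gripper is mounted at the origin on a cart in front of the work surface, level with it; the furniture and walls round the work are solid. World frame = base frame: x ahead of the robot, y to its left, z up, the work surface at z = 0. Lengths are in m, angles in rad, forces in N, time in s.
With the tool pointing down it reaches from about 0.25 to 0.725 m from the base axis. Payload 4 kg.
Tool frame: the origin (TCP) lies at the very end of the fingers, on their centre line; the grasp point (between the pads) lies 19 mm behind it; z points along the fingers, y is the line along which they close (so a half turn about z gives the same grasp; the last joint's range is limited). The gripper opens to 85 mm and grips with 20 to 120 N. Pads are 22 mm wide; open, the fingers measure 114 mm over their backs; the gripper's body (76 mm by 85 mm) begins 54 mm behind the grasp point. The pads swing forward as they close: fully open they stand 13 mm farther back than shut.
Start: joints at [-1.273, 0.241, 0.005, 1.335, 0, 1.571], TCP at [0.147, -0.478, 0.203] pointing down, gripper open.
Joint ranges: [-2.72, 2.72], [-1.05, 1.87], [-1.09, 1.28], [-1.99, 2.15], [-1.42, 1.44], [-3.14, 3.14]. Speed limits (rad/s): [2.79, 2.79, 3.14, 3.14, 3.14, 3.14].

## Interface

Orientations are given as a unit quaternion [x, y, z, w].
In Python, from workcell import bot gives the robot as it stands.
- The arm moves only by the tool carry_out, never from a script. Its argument "increments" is one flat list of numbers, 5 for each row, row after row: the finger opening in cm, from 0 to 8.54, then the shift along the tool's x, y, z in cm, then the turn about the tool's z in rad. A call has exactly 5 rows; each row shifts and turns the commanded pose from where the row before left it, along the tool's axes as they then stand; what a row does not reach is not made up. A row lasts 1/8 s, in which the tool goes at most 62.5 mm and 10.7 degrees, less where a joint would pass 70% of its speed; a pose out of reach is approached as far as the arm can. A call with a gripper value outside its range is refused whole. The fingers move at their own pace and stop on an object; the grip force is fixed at half the most. Time passes only in rows, so rows that do not move let the fingers close, or fill a call up. It gives the time, the measured TCP pose, the force, the opening and the grip force at its end, in the units of the state.
- bot.get_obs(): the state, without advancing time (a new reading comes with each control period).
- bot.camera(name): name is "scene" or "side" or "wrist"; returns a dict with "pixels" (420x560x3 uint8, blue, green, red), "range_z" (420x560 float32, m along the optical axis (not along the pixel's ray), 0 where there is no reading), "mtx" (3x3 intrinsics, pixels), "eye" and "attitude" of the camera in the world. Camera axes: x right, y down, z forward; pixel columns grow to the right and rows downward; lengths in m; the calibration is good to about 2 mm. A picture is of the moment at which its call begins.
- bot.job_done(): hands the job in; it is judged then, once.
Trained networks look in a picture, given as the dict that the camera call returned (one of the last four; its "shot" number tells which), for a name from the list of things; names that differ only in an ending like _2 or _b are one class to them, and where a whole thing is asked for, a point or a joint stands for the part that bears it (a point fixed in the world has none). Each returns a list of dicts, best first, with "p" (0 to 1); they miss things now and then, are a little off and sometimes report something else, mostly with a low value. They report only what shows in the picture. A call takes as long as a camera call.
- bot.find_in(picture, name): "xyz" ([x, y, z] in m, in the coordinates of the camera as it stood for that picture, good to about 4 mm: the middle of the surface that is visible of it).
- bot.regions_of(picture, name): "mask" (420x560 bool, what is visible of it).
- bot.place_of(picture, name): "xyz" ([x, y, z] in m, in the coordinates of the camera as it stood for that picture, good to about 4 mm: a listed point, or the origin of a listed thing).
The state is a dict: "clock": time; "joint_pos": joint angles; "joint_vel": joint speeds; "tau": joint torques, N m; "eef_pos": TCP position; "tool_rot": TCP orientation; "ft_force": force on the tool from outside, world axes, zero at the start; "ft_torque": the same for the moment, N m; "grip_width": finger opening in m; "grasp_force": force on a finger pad.
Only numpy, scipy, OpenCV 4.12 (cv2) and the standard library are available. Lean on these libraries where they do the work, as an engineer would, in place of code of your own. Each camera call takes 0.05 s, during which the arm holds its last target. There are 200 camera calls.

## Working session

There is one attempt and no reset: what is moved stays moved. The work goes in short steps, Python scripts to look and compute and a tool call to move; the robot and the scene stay as the last step left them, time stands still between calls to the robot, and variables do not carry over. Pictures are saved under pics/ and viewed, at most 10 in all, crops included, and the job is handed in when it is done.

Besides the shell and the picture viewer there is one more tool, called after "Call:" as name(argument=value, ...) on one line, values as JSON. carry_out: Moves the arm, as the interface text tells. Its arguments: {"type":"object","properties":{"increments":{"type":"array","items":{"type":"number"}}},"required":["increments"]}

```bash
mkdir -p pics; cat > h.py <<'E'
import numpy as np,cv2
from scipy.spatial.transform import Rotation as R
from workcell import bot
def rot(a):
    a=np.asarray(a,float)
    return a if a.shape==(3,3) else R.from_quat(a).as_matrix()
def w(c,p): return rot(c["attitude"])@np.asarray(p)+np.asarray(c["eye"])
E
python3 - <<'E'
from h import *
np.set_printoptions(precision=4,suppress=True)
o=bot.get_obs(); print(o)
ims=[]
for n in ("scene","side"):
    c=bot.camera(n); ims.append(c["pixels"]); print(n,c["eye"],c["attitude"])
    for t in ("stand","ratchet","handle","lube_bottle","grease_tub","nipple_box"):
        r=bot.place_of(c,t)
        print(t,[(round(x["p"],2),w(c,x["xyz"])) for x in r[:2]])
cv2.imwrite("pics/a.png",cv2.resize(np.vstack(ims),(560,600*1)) if 0 else cv2.resize(np.hstack(ims),(800,300)))
cv2.imwrite("pics/a0.png",ims[0]);cv2.imwrite("pics/a1.png",ims[1])
E
```

```text
{'clock': 0.0, 'joint_pos': array([-1.273 ,  0.2414,  0.0037,  1.3352,  0.    ,  1.5708]), 'joint_vel': array([-0.0002,  0.001 , -0.0003, -0.0005,  0.0007,  0.0004]), 'tau': array([ -0.0025, -37.2318,  25.2407,   0.0169,  -0.0001,  -0.    ]), 'eef_pos': array([ 0.1465, -0.4773,  0.2024]), 'tool_rot': array([ 0.9889,  0.1484, -0.0001, -0.001 ]), 'ft_force': array([-0.6101, -0.1034, -0.6507]), 'ft_torque': array([-0.0335,  0.034 , -0.0403]), 'grasp_force': 0.0, 'grip_width': 0.08573165327557675}
scene [ 0.8472 -0.6099  0.6104] [ 0.8913  0.1881 -0.0915 -0.4023]
stand [(0.88, array([0.4068, 0.0135, 0.0028]))]
ratchet []
handle [(0.81, array([ 0.596 , -0.021 ,  0.2176]))]
lube_bottle [(0.72, array([ 0.6362,  0.1944, -0.0001]))]
grease_tub [(0.95, array([0.49  , 0.2051, 0.0026]))]
nipple_box [(0.74, array([ 0.5826, -0.2361, -0.0018]))]
side [0.2654 0.7855 0.5342] [-0.1438  0.8427 -0.5107  0.0914]
stand []
ratchet []
handle [(0.7, array([ 0.5931, -0.0196,  0.2174]))]
lube_bottle [(0.65, array([0.6365, 0.1935, 0.0004])), (0.32, array([0.492 , 0.2054, 0.0032]))]
grease_tub [(0.71, array([0.4915, 0.2041, 0.0033]))]
nipple_box []
```

View pics/a0.png

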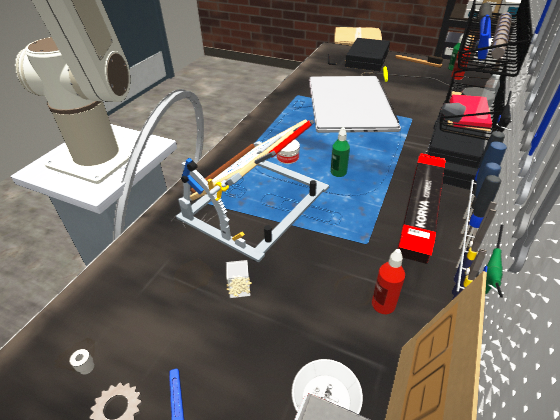

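View pics/a1.png

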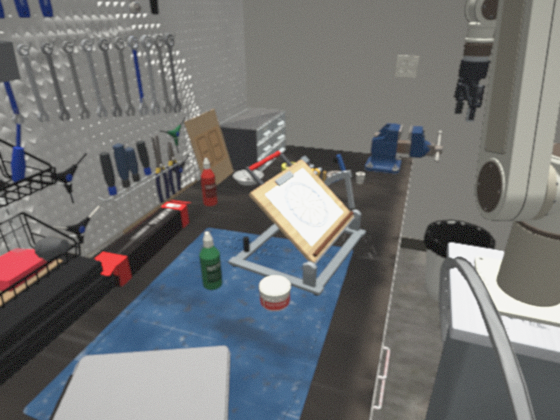

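The scene view shows the board standing with its hinge toward the robot; the red bar runs near (305,128), with the bottle at (340,155) and the parts box at (238,278). The side view shows the bar at (263,162). Next I'll measure the bar's direction.

```bash
python3 - <<'E'
from h import *
np.set_printoptions(precision=4,suppress=True)
for n in ("scene","side"):
    c=bot.camera(n); r=bot.regions_of(c,"handle")
    if not r: print(n,"none"); continue
    im=c["pixels"].astype(int); red=(im[...,2]>130)&(im[...,1]<70)&(im[...,0]<70)
    m=red&(cv2.dilate(r[0]["mask"].astype(np.uint8),np.ones((5,5)))>0)&(c["range_z"]>0)
    v,u=np.nonzero(m); z=c["range_z"][v,u]; K=np.asarray(c["mtx"])
    P=np.c_[(u-K[0,2])/K[0,0]*z,(v-K[1,2])/K[1,1]*z,z]@rot(c["attitude"]).T+c["eye"]
    P=P[np.linalg.norm(P-np.median(P,0),axis=1)<.09]
    d=np.linalg.svd(P-P.mean(0))[2][0]; t=(P-P.mean(0))@d
    print(n,r[0]["p"],r[0]["mask"].sum(),len(P),"mean",P.mean(0),"dir",d,"ends",P.mean(0)+d*t.min(),P.mean(0)+d*t.max(),"stand yaw",np.arctan(-d[0]/d[1]))
E
```

```text
scene 0.63 2125 263 mean [ 0.598  -0.0221  0.2206] dir [-0.1592 -0.9871  0.0181] ends [0.6083 0.042  0.2194] [ 0.5876 -0.0864  0.2218] stand yaw -0.15986108732123555
side 0.97 6008 81 mean [ 0.5938 -0.0061  0.2205] dir [0.1934 0.9811 0.0099] ends [ 0.5798 -0.0774  0.2197] [0.6041 0.0459 0.221 ] stand yaw -0.19463176657448994
```

Call:
carry_out(increments=[8.5, 0, 0, -4, 0, 8.5, 0, 0, -4, 0, 8.5, 0, 0, -4, 0, 8.5, 0, 0, -2, 0, 8.5, 0, 0, 0, 0])

```text
clock: 1.52
eef_pos: [0.147, -0.4789, 0.3449]
tool_rot: [0.989, 0.148, 0.0, 0.002]
ft_force: [-0.6, -1.0, 0.4]
grip_width: 0.085
grasp_force: 0.0
```

Call:
carry_out(increments=[8.5, 4.7, -2.55, 0, 0, 8.5, 4.7, -2.55, 0, 0, 8.5, 4.7, -2.55, 0, 0, 8.5, 4.7, -2.55, 0, 0, 8.5, 4.7, -2.55, 0, 0])

```text
clock: 2.15
eef_pos: [0.3345, -0.2855, 0.3418]
tool_rot: [0.989, 0.148, -0.001, -0.001]
ft_force: [0.4, -0.6, 0.8]
grip_width: 0.0851
grasp_force: 0.0
```

Call:
carry_out(increments=[8.5, 4.7, -2.55, 0, 0, 8.5, 4.7, -2.55, 0, 0, 8.5, 4.7, -2.55, 0, 0, 8.5, 4.7, -2.55, 0, 0, 8.5, 4.7, -2.55, 0, 0])

```text
clock: 2.78
eef_pos: [0.5217, -0.0948, 0.3416]
tool_rot: [0.989, 0.148, -0.001, -0.0]
ft_force: [0.9, -0.7, 0.5]
grip_width: 0.0847
grasp_force: 0.0
```

Call:
carry_out(increments=[8.5, 0, 0, 0, -0.18, 8.5, 0, 0, 0, -0.18, 8.5, 0, 0, 0, -0.18, 8.5, 0, 0, 0, -0.18, 8.5, 0, 0, 0, -0.18])

```text
clock: 3.4
eef_pos: [0.5207, -0.0962, 0.3415]
tool_rot: [0.824, 0.566, -0.001, -0.001]
ft_force: [-0.3, -0.5, 0.2]
grip_width: 0.0849
grasp_force: 0.0
```

Call:
carry_out(increments=[8.5, 0, 0, 0, -0.1, 8.5, 0, 0, 0, -0.092, 8.5, 4.35, 3.0, 0, 0, 8.5, 4.35, 3.0, 0, 0, 8.5, 0, 0, 0, 0])

```text
clock: 4.03
eef_pos: [0.5971, -0.0189, 0.3389]
tool_rot: [0.767, 0.642, -0.002, -0.002]
ft_force: [-0.0, -0.3, -0.9]
grip_width: 0.0851
grasp_force: 0.0
```

```bash
python3 - <<'E'
from h import *
np.set_printoptions(precision=4,suppress=True)
o=bot.get_obs(); print(o["eef_pos"],o["tool_rot"],o["joint_pos"],o["ft_force"])
c=bot.camera("wrist"); cv2.imwrite("pics/b.png",c["pixels"]); print(c["eye"])
for t in ("handle","stand","ratchet"): print(t,[(round(x["p"],2),w(c,x["xyz"])) for x in bot.place_of(c,t)[:2]])
r=bot.regions_of(c,"handle")
im=c["pixels"].astype(int); red=(im[...,2]>110)&(im[...,1]<70)&(im[...,0]<70)
if r:
    m=red&(cv2.dilate(r[0]["mask"].astype(np.uint8),np.ones((5,5)))>0)&(c["range_z"]>0)
    v,u=np.nonzero(m); z=c["range_z"][v,u]; K=np.asarray(c["mtx"])
    P=np.c_[(u-K[0,2])/K[0,0]*z,(v-K[1,2])/K[1,1]*z,z]@rot(c["attitude"]).T+c["eye"]
    P=P[np.linalg.norm(P-np.median(P,0),axis=1)<.09]
    d=np.linalg.svd(P-P.mean(0))[2][0]; t=(P-P.mean(0))@d
    print(len(P),P.mean(0),d,P.mean(0)+d*t.min(),P.mean(0)+d*t.max(),np.arctan(-d[0]/d[1]))
E
```

```text
[ 0.5971 -0.0189  0.3389] [ 0.7668  0.6419 -0.002  -0.0021] [-0.032   0.4594  0.6681  1.7854  0.0005  1.7157] [-0.0131 -0.3276 -0.8711]
[0.6098 0.0449 0.5105]
handle [(0.89, array([ 0.5959, -0.0232,  0.2182]))]
stand [(0.9, array([0.4139, 0.013 , 0.0015]))]
ratchet []
1466 [ 0.5964 -0.0203  0.2212] [-0.1708 -0.9853  0.0029] [0.6077 0.0451 0.221 ] [ 0.5849 -0.0864  0.2214] -0.17168517275871306
```

View pics/b.png

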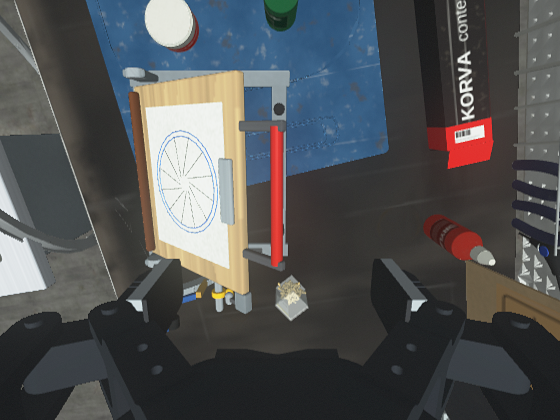

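Seen from the wrist, the bar runs vertically at about (277,195) with both ends clear. The measured centre is (0.596, -0.021, 0.217) and the stand yaw is -0.172. Descend and grip.

Call:
carry_out(increments=[4.5, 0, 0, 3.5, 0, 4.5, 0, 0, 4, 0, 4.5, 0, 0, 3.5, 0, 4.5, 0, 0, 2, 0, 4.5, -0.2, 0, 1.1, 0])

```text
clock: 4.9
eef_pos: [0.5944, -0.0244, 0.2018]
tool_rot: [0.769, 0.64, -0.0, -0.0]
ft_force: [-1.4, 0.2, 1.4]
grip_width: 0.045
grasp_force: 0.0
```

Call:
carry_out(increments=[3, 0, 0, 0, 0, 2, 0, 0, 0, 0, 0.6, 0, 0, 0, 0, 0.6, 0, 0, 0, 0, 0.6, 0, 0, 0, 0])

```text
clock: 5.52
eef_pos: [0.5957, -0.0234, 0.2026]
tool_rot: [0.768, 0.64, 0.0, 0.0]
ft_force: [-0.7, 0.2, 0.1]
grip_width: 0.006
grasp_force: 0.0
```

The fingers closed past 12 mm with no force, so I'll look before moving again.

```bash
python3 - <<'E'
from h import *
np.set_printoptions(precision=4,suppress=True)
o=bot.get_obs(); print(o["eef_pos"],o["grip_width"],o["grasp_force"])
a=bot.camera("scene"); c=bot.camera("wrist"); s=bot.camera("side")
for k in (a,c,s): print([(round(x["p"],2),w(k,x["xyz"])) for x in bot.place_of(k,"handle")[:2]])
A=cv2.resize(a["pixels"][80:260,160:400],(400,300)); S=cv2.resize(s["pixels"][110:290,200:400],(400,300))
W=cv2.resize(c["pixels"],(400,300))
cv2.imwrite("pics/c.png",np.vstack([np.hstack([A,S]),np.hstack([W,W*0])]))
E
```

```text
[ 0.5957 -0.0234  0.2026] 0.00603459529631169 0.0
[(0.69, array([ 0.5961, -0.0201,  0.2162]))]
[(0.7, array([ 0.5962, -0.0205,  0.2198]))]
[(0.81, array([ 0.5928, -0.0179,  0.218 ]))]
```

View pics/c.png

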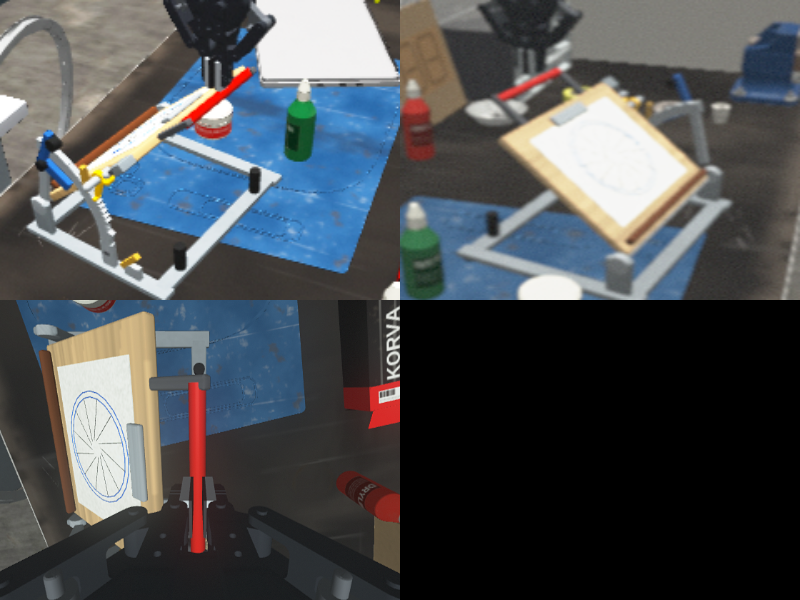

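The wrist view shows the bar at (197,450), apparently between the fingertips at (182,490) and (212,490). I'll zoom in to settle it.

```bash
python3 - <<'E'
from h import *
a=bot.camera("scene"); c=bot.camera("wrist")
o=bot.get_obs(); print(o["grip_width"],o["grasp_force"],o["clock"],o["ft_force"])
cv2.imwrite("pics/d.png",np.hstack([cv2.resize(a["pixels"][90:170,250:330],(400,400),interpolation=2),cv2.resize(c["pixels"][220:380,200:360],(400,400),interpolation=2)]))
z=c["range_z"]
for r in (260,290,300,320,335): print(r,(z[r,240:312:4]*1000).astype(int))
E
```

```text
0.005836354703912578 0.0 5.925 [-0.4982217   0.64828106  0.71198298]
260 [406 144 143 143 133 134 133 134 163 164 163 133 134 133 134 143 144 145]
290 [106 105 107 107 106 107 117 116 167 168 168 126 116 108 107 107 107 105]
300 [101 100 100 101 101 101 117 118 170 169 169 128 117 105 101 101 100 101]
320 [ 82  82  81  82  88 108 116 120 173 172 174 127 120 109  92  81  82  81]
335 [ 77  76  76  79  88 109 434 177 176 175 175 177 404 109  90  81  75  75]
```

View pics/d.png

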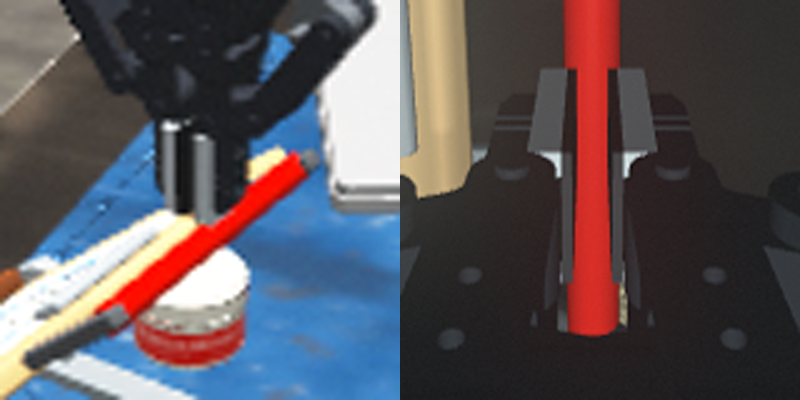

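```bash
python3 - <<'E'
from h import *
np.set_printoptions(precision=4,suppress=True)
c=bot.camera("wrist"); K=np.asarray(c["mtx"]); print(K[0,0],c["eye"],rot(c["attitude"]))
o=bot.get_obs(); print(o["eef_pos"],o["tool_rot"],o["joint_pos"],o["grip_width"])
for v,u in ((250,258),(250,264),(250,266),(250,276),(250,290),(260,258),(260,264),(260,290),(300,266),(300,276),(325,276)):
    z=c["range_z"][v,u]; print(v,u,w(c,[(u-K[0,2])/K[0,0]*z,(v-K[1,2])/K[1,1]*z,z]))
E
```

```text
316.8025757088015 [0.6075 0.0404 0.3738] [[ 0.9837 -0.1738 -0.0466]
 [-0.1799 -0.9499 -0.2556]
 [ 0.0002  0.2598 -0.9657]]
[ 0.5955 -0.0235  0.2023] [ 0.7681  0.6403 -0.     -0.    ] [-0.0394  0.4355  0.2798  1.4152 -0.      1.7123] 0.006245016687368697
250 258 [ 0.5893 -0.0121  0.2384]
250 264 [ 0.592  -0.0128  0.2377]
250 266 [ 0.593  -0.0127  0.2386]
250 276 [ 0.5964 -0.0194  0.2236]
250 290 [ 0.6037 -0.0149  0.2379]
260 258 [ 0.5899 -0.0123  0.2494]
260 264 [ 0.5925 -0.0125  0.2499]
260 290 [ 0.6033 -0.0143  0.2504]
300 266 [ 0.5925 -0.0203  0.2689]
300 276 [ 0.5911 -0.0481  0.2224]
325 276 [ 0.5883 -0.0635  0.2219]
```

```bash
python3 - <<'E'
from h import *
np.set_printoptions(precision=4,suppress=True)
for n,(v0,v1,u0,u1) in {"scene":(100,150,275,305),"side":(130,175,240,300)}.items():
    c=bot.camera(n); K=np.asarray(c["mtx"]); v,u=np.mgrid[v0:v1,u0:u1]; z=c["range_z"][v,u]
    P=np.stack([(u-K[0,2])/K[0,0]*z,(v-K[1,2])/K[1,1]*z,z],-1)@rot(c["attitude"]).T+c["eye"]
    im=c["pixels"][v,u].astype(int); ok=(abs(P[...,0]-.5955)<.05)&(abs(P[...,1]+.0235)<.02)&(P[...,2]>.17)
    red=(im[...,2]>im[...,1]+60)
    for nm,m in (("nonred",ok&~red),("red",ok&red)):
        Q=P[m]; Q=Q[np.argsort(Q[:,2])]; print(n,nm,len(Q),Q[:6] if len(Q) else '', np.median(Q,0) if len(Q) else '')
E
```

```text
scene nonred 751 [[ 0.5609 -0.0143  0.1886]
 [ 0.5545 -0.0051  0.1887]
 [ 0.5598 -0.0118  0.1892]
 [ 0.562  -0.007   0.1893]
 [ 0.562  -0.0118  0.1898]
 [ 0.56   -0.017   0.19  ]] [ 0.6006 -0.0328  0.2764]
scene red 89 [[ 0.5629 -0.0043  0.188 ]
 [ 0.5608 -0.0187  0.1889]
 [ 0.6008 -0.0172  0.2138]
 [ 0.6021 -0.0151  0.2151]
 [ 0.5992 -0.0328  0.2157]
 [ 0.5973 -0.0377  0.2159]] [ 0.5988 -0.0255  0.221 ]
side nonred 518 [[ 0.5526 -0.0277  0.1889]
 [ 0.55   -0.0348  0.1891]
 [ 0.5475 -0.0422  0.1892]
 [ 0.5523 -0.0198  0.1894]
 [ 0.5496 -0.0409  0.1895]
 [ 0.5516 -0.0394  0.1898]] [ 0.5898 -0.0138  0.27  ]
side red 45 [[ 0.5939 -0.005   0.2172]
 [ 0.5918 -0.0124  0.2174]
 [ 0.5898 -0.0266  0.2177]
 [ 0.5874 -0.0337  0.218 ]
 [ 0.5867 -0.0384  0.219 ]
 [ 0.5902 -0.0148  0.2192]] [ 0.5918 -0.0223  0.2223]
```

Depth puts the actual fingertips at z≈0.234, about 31 mm higher than the reported TCP and above the bar (top at 0.222). I'll open to 3 cm and descend 36 mm more, checking the force.

Call:
carry_out(increments=[3, 0, 0, 0, 0, 3, 0, 0, 0, 0, 3, 0, 0, 0, 0, 3, 0, 0, 0.6, 0, 3, 0, 0, 0.8, 0])

```text
clock: 6.7
eef_pos: [0.5955, -0.0235, 0.1879]
tool_rot: [0.768, 0.64, 0.0, 0.0]
ft_force: [0.1, -0.7, -0.1]
grip_width: 0.0301
grasp_force: 0.0
```

Call:
carry_out(increments=[3, 0, 0, 0.8, 0, 3, 0, 0, 0.8, 0, 3, 0, 0, 0.6, 0, 3, 0, 0, 0, 0, 3, 0, 0, 0, 0])

```text
clock: 7.32
eef_pos: [0.5957, -0.0235, 0.1666]
tool_rot: [0.768, 0.64, 0.0, 0.0]
ft_force: [-0.3, 0.4, 0.1]
grip_width: 0.0301
grasp_force: 0.0
```

Call:
carry_out(increments=[2, 0, 0, 0, 0, 1, 0, 0, 0, 0, 0.6, 0, 0, 0, 0, 0.6, 0, 0, 0, 0, 0.6, 0, 0, 0, 0])

```text
clock: 7.95
eef_pos: [0.5958, -0.0235, 0.1667]
tool_rot: [0.768, 0.64, 0.0, 0.0]
ft_force: [0.2, -0.1, 2.2]
grip_width: 0.01
grasp_force: 58.6
```

The bar is gripped at 58.6 N. I'll lift along the arc from 0.70 to 0.90 rad.

Call:
carry_out(increments=[0.6, 0, -0.64, -0.74, 0, 0.6, 0, -0.68, -0.71, 0, 0.6, 0, -0.7, -0.68, 0, 0.6, 0, -0.73, -0.65, 0, 0.6, 0, -0.75, -0.62, 0])

```text
clock: 8.57
eef_pos: [0.5616, -0.0174, 0.2015]
tool_rot: [0.768, 0.64, 0.001, 0.001]
ft_force: [5.1, -1.0, -1.2]
grip_width: 0.0098
grasp_force: 58.3
```

```bash
cat > st.py <<'E'
from h import *
np.set_printoptions(precision=4,suppress=True)
o=bot.get_obs(); p=o["eef_pos"]+[0,0,.05]; H=np.array([.4114,.0112,.058]); e=np.array([.985,-.172,0])
d=p-H; x=d@e; z=d[2]; f=o["ft_force"]; t=np.arctan2(z,x)
print("th",t,"R",np.hypot(x,z),"F rad",f@e*np.cos(t)+f[2]*np.sin(t),"F tan",-f@e*np.sin(t)+f[2]*np.cos(t),f,o["clock"],o["grip_width"],o["eef_pos"])
E
python3 st.py
```

```text
th 0.9021367961647806 R 0.2466281743166709 F rad 2.3107728784463903 F tan -4.809656346448957 [ 5.1198 -0.9505 -1.1685] 8.575 0.00981459915218681 [ 0.5616 -0.0174  0.2015]
```

Call:
carry_out(increments=[0.6, 0, -0.12, -0.09, 0, 0.6, 0, -0.12, -0.09, 0, 0.6, 0, -0.12, -0.09, 0, 0.6, 0, -0.12, -0.09, 0, 0.6, 0, 0, 0, 0])

```text
clock: 9.2
eef_pos: [0.5575, -0.0167, 0.2048]
tool_rot: [0.768, 0.64, 0.001, 0.001]
ft_force: [4.8, -1.9, 1.2]
grip_width: 0.0103
grasp_force: 59.1
```

```bash
python3 st.py
```

```text
th 0.923781170762044 R 0.24669460830386716 F rad 4.009496028107069 F tan -3.3267918765760554 [ 4.8196 -1.8838  1.1937] 9.2 0.010277050175904133 [ 0.5575 -0.0167  0.2048]
```

Call:
carry_out(increments=[0.6, 0, -0.1, -0.075, 0, 0.6, 0, -0.1, -0.075, 0, 0.6, 0, -0.1, -0.075, 0, 0.6, 0, -0.1, -0.075, 0, 0.6, 0, 0, 0, 0])

```text
clock: 9.82
eef_pos: [0.5537, -0.016, 0.2078]
tool_rot: [0.768, 0.64, 0.001, 0.001]
ft_force: [5.1, -2.0, 0.2]
grip_width: 0.01
grasp_force: 59.0
```

```bash
python3 st.py
```

```text
th 0.9435431506442238 R 0.2467343759780862 F rad 3.282116951254958 F tan -4.245771345292933 [ 5.1011 -1.9726  0.1654] 9.825 0.009999198385485982 [ 0.5537 -0.016   0.2078]
```

Call:
carry_out(increments=[0.6, 0, -0.1, -0.07, 0, 0.6, 0, -0.1, -0.07, 0, 0.6, 0, -0.1, -0.07, 0, 0.6, 0, -0.1, -0.07, 0, 0.6, 0, 0, 0, 0])

```text
clock: 10.45
eef_pos: [0.5497, -0.0153, 0.211]
tool_rot: [0.768, 0.64, 0.001, 0.001]
ft_force: [4.9, -2.2, 1.9]
grip_width: 0.0102
grasp_force: 58.7
```

```bash
python3 st.py
```

```text
th 0.9643269655260184 R 0.2470433478499924 F rad 4.527032082484584 F tan -3.1650994045037195 [ 4.874  -2.2093  1.9157] 10.45 0.010238110829362537 [ 0.5497 -0.0153  0.211 ]
```

```bash
python3 - <<'E'
from h import *
c=bot.camera("scene"); cv2.imwrite("pics/e.png",cv2.resize(c["pixels"][110:260,165:285],(640,600) if 0 else (480,600),interpolation=2))
E
```

```text
(no output)
```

View pics/e.png

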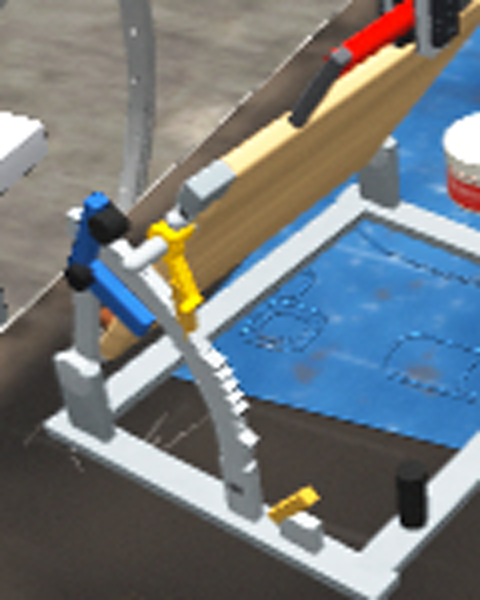

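The crop shows the white pin at (145,250) close to the black rubber stop at (108,222), but not yet touching. I'll carry on in small steps.

Call:
carry_out(increments=[0.6, 0, -0.11, -0.065, 0, 0.6, 0, -0.11, -0.065, 0, 0.6, 0, -0.11, -0.065, 0, 0.6, 0, -0.11, -0.065, 0, 0.6, 0, 0, 0, 0])

```text
clock: 11.12
eef_pos: [0.5458, -0.0146, 0.2138]
tool_rot: [0.768, 0.64, 0.001, 0.002]
ft_force: [6.1, -2.0, 2.3]
grip_width: 0.0102
grasp_force: 58.8
```

```bash
python3 st.py
```

```text
th 0.9842481376113218 R 0.24713158758219209 F rad 5.463808843849501 F tan -4.053747903575789 [ 6.1448 -2.0219  2.3069] 11.125 0.01017169304638967 [ 0.5458 -0.0146  0.2138]
```

Call:
carry_out(increments=[0.6, 0, -0.11, -0.065, 0, 0.6, 0, -0.11, -0.065, 0, 0.6, 0, -0.11, -0.065, 0, 0.6, 0, -0.11, -0.065, 0, 0.6, 0, 0, 0, 0])

```text
clock: 11.75
eef_pos: [0.5417, -0.0139, 0.2166]
tool_rot: [0.768, 0.64, 0.002, 0.002]
ft_force: [5.4, -1.9, 2.9]
grip_width: 0.01
grasp_force: 58.8
```

```bash
python3 st.py
```

```text
th 1.0042491877321276 R 0.24718852096829722 F rad 5.534488498684651 F tan -3.233383702193409 [ 5.4476 -1.9348  2.9343] 11.75 0.010024336306228033 [ 0.5417 -0.0139  0.2166]
```

Call:
carry_out(increments=[0.6, 0, -0.11, -0.058, 0, 0.6, 0, -0.11, -0.058, 0, 0.6, 0, -0.11, -0.058, 0, 0.6, 0, -0.11, -0.058, 0, 0.6, 0, 0, 0, 0])

```text
clock: 12.38
eef_pos: [0.5378, -0.0132, 0.2194]
tool_rot: [0.768, 0.64, 0.002, 0.003]
ft_force: [5.7, -2.6, 5.0]
grip_width: 0.0099
grasp_force: 58.5
```

```bash
python3 st.py
```

```text
th 1.0240081174458453 R 0.24753913909270195 F rad 7.4505164608972105 F tan -2.5631911146662114 [ 5.6999 -2.61    5.0315] 12.375 0.009859511321111738 [ 0.5378 -0.0132  0.2194]
```

Call:
carry_out(increments=[0.6, 0, -0.11, -0.058, 0, 0.6, 0, -0.11, -0.058, 0, 0.6, 0, -0.11, -0.058, 0, 0.6, 0, -0.11, -0.058, 0, 0.6, 0, 0, 0, 0])

```text
clock: 13.0
eef_pos: [0.5349, -0.0127, 0.2213]
tool_rot: [0.768, 0.64, 0.003, 0.004]
ft_force: [11.5, -3.8, -0.4]
grip_width: 0.0101
grasp_force: 58.6
```

```bash
python3 st.py
```

```text
th 1.037910252549732 R 0.24762501195681766 F rad 5.70792377324622 F tan -10.515594925071197 [11.4707 -3.8292 -0.4257] 13.0 0.010116888388734757 [ 0.5349 -0.0127  0.2213]
```

The stop is reached, with about 7 N added. I'll press another 2 mm and hold.

Call:
carry_out(increments=[0.6, 0, -0.08, -0.05, 0, 0.6, 0, -0.08, -0.05, 0, 0.6, 0, 0, 0, 0, 0.6, 0, 0, 0, 0, 0.6, 0, 0, 0, 0])

```text
clock: 13.62
eef_pos: [0.5339, -0.0125, 0.222]
tool_rot: [0.768, 0.64, 0.003, 0.004]
ft_force: [13.4, -3.1, -1.5]
grip_width: 0.0103
grasp_force: 58.5
```

```bash
python3 st.py
```

```text
th 1.042984337552557 R 0.24766829456846542 F rad 5.658199401928409 F tan -12.59835406951278 [13.3985 -3.1166 -1.4569] 13.625 0.01034098926617499 [ 0.5339 -0.0125  0.222 ]
```

Call:
carry_out(increments=[0.6, 0, -0.1, -0.06, 0, 0.6, 0, -0.06, -0.03, 0, 0.6, 0, 0, 0, 0, 0.6, 0, 0, 0, 0, 0.6, 0, 0, 0, 0])

```text
clock: 14.25
eef_pos: [0.5329, -0.0123, 0.2226]
tool_rot: [0.768, 0.64, 0.003, 0.004]
ft_force: [14.9, -3.9, -4.2]
grip_width: 0.0101
grasp_force: 58.4
```

```bash
python3 st.py; python3 - <<'E'
from h import *
c=bot.camera("scene"); cv2.imwrite("pics/f.png",cv2.resize(c["pixels"][110:260,165:285],(480,600),interpolation=2))
E
```

```text
th 1.0477323538026435 R 0.24771483518278517 F rad 4.000342855682268 F tan -15.35381335579445 [14.8535 -3.8867 -4.2043] 14.25 0.010064871084640914 [ 0.5329 -0.0123  0.2226]
```

View pics/f.png

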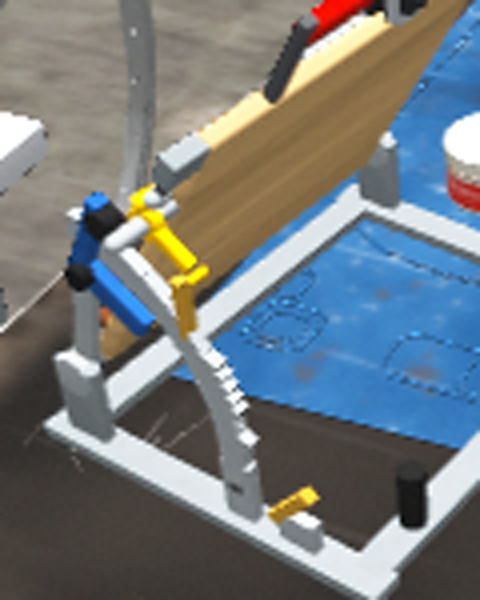

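The pawl has visibly swung out, now at (165,235)–(190,290), so it has tripped. Next I'll compute the lowering arc.

```bash
python3 - <<'E'
import numpy as np
t=np.arange(1.06,0.0,-.04); r=24.6
for i in range(len(t)-1): print(i//5,round(t[i+1],2),round(r*(np.cos(t[i+1])-np.cos(t[i])),2),round(-r*(np.sin(t[i+1])-np.sin(t[i])),2))
E
```

```text
0 1.02 0.85 0.5
0 0.98 0.83 0.53
0 0.94 0.81 0.56
0 0.9 0.78 0.6
0 0.86 0.76 0.63
1 0.82 0.73 0.66
1 0.78 0.71 0.69
1 0.74 0.68 0.71
1 0.7 0.65 0.74
1 0.66 0.62 0.77
2 0.62 0.59 0.79
2 0.58 0.56 0.81
2 0.54 0.52 0.83
2 0.5 0.49 0.85
2 0.46 0.45 0.87
3 0.42 0.42 0.89
3 0.38 0.38 0.91
3 0.34 0.35 0.92
3 0.3 0.31 0.93
3 0.26 0.27 0.95
4 0.22 0.23 0.96
4 0.18 0.2 0.96
4 0.14 0.16 0.97
4 0.1 0.12 0.98
4 0.06 0.08 0.98
5 0.02 0.04 0.98
```

Call:
carry_out(increments=[0.6, 0, 0.8, 0.5, 0, 0.6, 0, 0.8, 0.53, 0, 0.6, 0, 0.8, 0.56, 0, 0.6, 0, 0.77, 0.6, 0, 0.6, 0, 0.75, 0.63, 0])

```text
clock: 14.92
eef_pos: [0.5689, -0.0187, 0.1957]
tool_rot: [0.768, 0.64, 0.002, 0.002]
ft_force: [6.3, -2.8, 7.2]
grip_width: 0.0101
grasp_force: 60.7
```

```bash
python3 st.py
```

```text
th 0.864038906643298 R 0.2468487015517654 F rad 9.778868241926158 F tan -0.38191297720407924 [ 6.2522 -2.8029  7.1885] 14.925 0.010079679311640272 [ 0.5689 -0.0187  0.1957]
```

Call:
carry_out(increments=[0.6, 0, 0.73, 0.66, 0, 0.6, 0, 0.7, 0.69, 0, 0.6, 0, 0.67, 0.71, 0, 0.6, 0, 0.64, 0.74, 0, 0.6, 0, 0.61, 0.77, 0])

```text
clock: 15.55
eef_pos: [0.6016, -0.0245, 0.1594]
tool_rot: [0.768, 0.64, 0.002, 0.002]
ft_force: [7.0, -2.6, 5.5]
grip_width: 0.0098
grasp_force: 61.9
```

```bash
python3 st.py
```

```text
th 0.6639827949242814 R 0.2457469832053361 F rad 9.127763820282986 F tan -0.2073485600312317 [ 6.9745 -2.5953  5.4618] 15.55 0.009775672283055061 [ 0.6016 -0.0245  0.1594]
```

Call:
carry_out(increments=[0.6, 0, 0.63, 0.78, 0, 0.6, 0, 0.6, 0.8, 0, 0.6, 0, 0.56, 0.82, 0, 0.6, 0, 0.52, 0.84, 0, 0.6, 0, 0.48, 0.86, 0])

```text
clock: 16.18
eef_pos: [0.6272, -0.0291, 0.1161]
tool_rot: [0.768, 0.64, 0.0, -0.0]
ft_force: [5.2, -0.6, 0.4]
grip_width: 0.0096
grasp_force: 63.6
```

```bash
python3 st.py
```

```text
th 0.45775921457620256 R 0.2446929869885904 F rad 4.867797453494954 F tan -1.912167914521062 [ 5.1948 -0.5512  0.436 ] 16.175 0.009588806503461639 [ 0.6272 -0.0291  0.1161]
```

Call:
carry_out(increments=[0.6, 0, 0.43, 0.89, 0, 0.6, 0, 0.39, 0.91, 0, 0.6, 0, 0.36, 0.92, 0, 0.6, 0, 0.32, 0.93, 0, 0.6, 0, 0.28, 0.95, 0])

```text
clock: 16.8
eef_pos: [0.6439, -0.0321, 0.0694]
tool_rot: [0.768, 0.64, -0.001, -0.001]
ft_force: [2.1, 0.4, -1.7]
grip_width: 0.01
grasp_force: 65.0
```

```bash
python3 st.py
```

```text
th 0.2541426249401361 R 0.24428769431896474 F rad 1.4847175192832391 F tan -2.124080309946284 [ 2.0648  0.3649 -1.6826] 16.8 0.00998536909517734 [ 0.6439 -0.0321  0.0694]
```

Call:
carry_out(increments=[0.6, 0, 0.24, 0.96, 0, 0.6, 0, 0.2, 0.96, 0, 0.6, 0, 0.16, 0.97, 0, 0.6, 0, 0.12, 0.98, 0, 0.6, 0, 0.08, 0.98, 0])

```text
clock: 17.42
eef_pos: [0.6515, -0.0336, 0.0208]
tool_rot: [0.768, 0.64, -0.001, -0.001]
ft_force: [-1.6, 3.7, -1.8]
grip_width: 0.0098
grasp_force: 63.2
```

```bash
python3 st.py
```

```text
th 0.05250080682437984 R 0.244522076000163 F rad -2.346331912354791 F tan -1.6808558193944432 [-1.6386  3.7263 -1.8017] 17.425 0.009776432335220004 [ 0.6515 -0.0336  0.0208]
```

Call:
carry_out(increments=[0.6, 0, 0.02, 0.5, 0, 0.6, 0, 0, 0.4, 0, 0.6, 0, 0, 0.2, 0, 0.6, 0, 0, 0.1, 0, 0.6, 0, 0, 0, 0])

```text
clock: 18.05
eef_pos: [0.6518, -0.0336, 0.0098]
tool_rot: [0.768, 0.64, -0.0, -0.001]
ft_force: [-2.5, 4.4, -2.7]
grip_width: 0.0102
grasp_force: 63.1
```

```bash
python3 st.py
```

```text
th 0.007264996175037296 R 0.2444855157119497 F rad -3.217167796634829 F tan -2.643645613927484 [-2.4779  4.4022 -2.6669] 18.05 0.010248869348661633 [ 0.6518 -0.0336  0.0098]
```

Call:
carry_out(increments=[0.6, 0, 0, 0.15, 0, 0.6, 0, 0, 0.15, 0, 0.6, 0, 0, 0.1, 0, 0.6, 0, 0, 0, 0, 0.6, 0, 0, 0, 0])

```text
clock: 18.68
eef_pos: [0.6519, -0.0336, 0.0082]
tool_rot: [0.768, 0.64, 0.0, -0.0]
ft_force: [-7.7, 4.8, 7.8]
grip_width: 0.0099
grasp_force: 64.2
```

```bash
python3 st.py; python3 - <<'E'
from h import *
c=bot.camera("scene"); cv2.imwrite("pics/g.png",cv2.resize(c["pixels"][110:270,165:345],(675,600),interpolation=2))
E
```

```text
th 0.000877221261051738 R 0.24460892214219618 F rad -8.367978616996256 F tan 7.820551022200273 [-7.67    4.7669  7.8132] 18.675 0.00994419108639699 [ 0.6519 -0.0336  0.0082]
```

View pics/g.png

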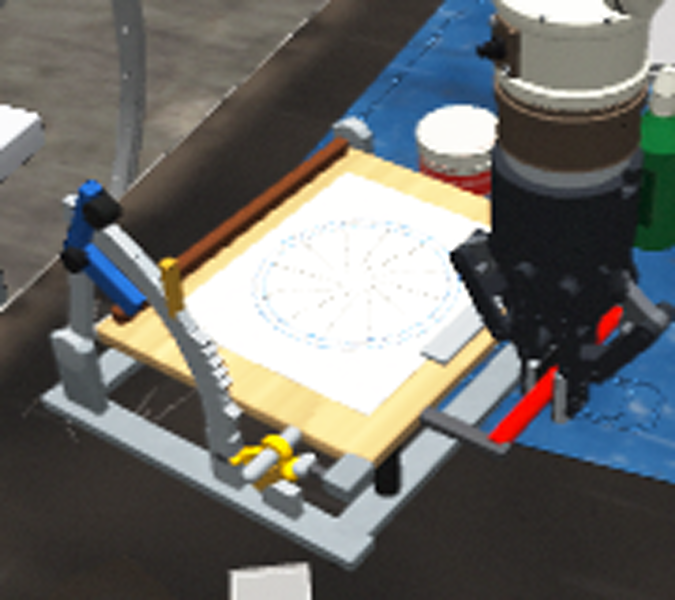

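The board is flat on its posts (320,480) and the pawl has rearmed at the bottom cam. Now I'll raise it to about 0.36 rad.

Call:
carry_out(increments=[0.6, 0, -0.02, -1.1, 0, 0.6, 0, -0.05, -0.88, 0, 0.6, 0, -0.08, -0.88, 0, 0.6, 0, -0.11, -0.87, 0, 0.6, 0, -0.14, -0.87, 0])

```text
clock: 19.35
eef_pos: [0.6482, -0.033, 0.0516]
tool_rot: [0.768, 0.64, -0.0, -0.0]
ft_force: [-0.8, 4.3, -5.8]
grip_width: 0.0099
grasp_force: 62.1
```

Call:
carry_out(increments=[0.6, 0, -0.17, -0.86, 0, 0.6, 0, -0.2, -0.86, 0, 0.6, 0, -0.23, -0.85, 0, 0.6, 0, -0.26, -0.84, 0, 0.6, 0, -0.29, -0.83, 0])

```text
clock: 19.98
eef_pos: [0.637, -0.031, 0.0945]
tool_rot: [0.768, 0.64, -0.0, -0.0]
ft_force: [-2.8, 4.0, -7.7]
grip_width: 0.0097
grasp_force: 61.0
```

```bash
python3 st.py
```

```text
th 0.3606790404566868 R 0.245244616594016 F rad -5.974870287368988 F tan -5.9972522912660855 [-2.8235  4.0278 -7.72  ] 19.975 0.009746076811606644 [ 0.637  -0.031   0.0945]
```

Call:
carry_out(increments=[0.6, 0, 0, 0, 0, 0.6, 0, 0.12, 0.35, 0, 0.6, 0, 0.12, 0.35, 0, 0.6, 0, 0.12, 0.35, 0, 0.6, 0, 0.06, 0.2, 0])

```text
clock: 20.6
eef_pos: [0.641, -0.0317, 0.0825]
tool_rot: [0.768, 0.64, -0.0, -0.0]
ft_force: [-5.6, 5.2, 0.7]
grip_width: 0.0098
grasp_force: 61.9
```

```bash
python3 st.py
```

```text
th 0.30874091729270897 R 0.24511996203388517 F rad -5.875476600116669 F tan 2.6253019520694294 [-5.5783  5.2372  0.7159] 20.6 0.009801707049112563 [ 0.641  -0.0317  0.0825]
```

Call:
carry_out(increments=[0.6, 0, 0.05, 0.15, 0, 0.6, 0, 0.05, 0.15, 0, 0.6, 0, 0, 0, 0, 0.6, 0, 0, 0, 0, 0.6, 0, 0, 0, 0])

```text
clock: 21.22
eef_pos: [0.6414, -0.0317, 0.0814]
tool_rot: [0.768, 0.64, -0.0, -0.0]
ft_force: [-8.2, 5.5, 4.2]
grip_width: 0.0098
grasp_force: 62.4
```

```bash
python3 st.py
```

```text
th 0.30392847836724335 R 0.24515807163701223 F rad -7.349414077662806 F tan 6.7045904724779035 [-8.1964  5.498   4.1978] 21.225 0.009760916047425182 [ 0.6414 -0.0317  0.0814]
```

The pawl holds the board at 0.304 rad. I'll relax, release and retreat upward.

Call:
carry_out(increments=[0.6, -0.1, -0.14, -0.12, 0, 0.6, 0, 0, 0, 0, 1.5, 0, 0, 0, 0, 3, 0, 0, 0, 0, 3, 0, 0, 0, 0])

```text
clock: 21.85
eef_pos: [0.642, -0.0339, 0.0811]
tool_rot: [0.768, 0.64, 0.001, 0.001]
ft_force: [0.4, -0.8, -0.8]
grip_width: 0.0301
grasp_force: 0.0
```

Call:
carry_out(increments=[3.5, 0, 0, 0, 0, 3.5, 0, 0, -0.5, 0, 3.5, 0, 0, -1, 0, 3.5, 0, 0, -1.5, 0, 3.5, 0, 0, -2, 0])

```text
clock: 22.48
eef_pos: [0.6409, -0.0328, 0.1314]
tool_rot: [0.768, 0.64, 0.0, 0.0]
ft_force: [1.2, -0.7, 0.6]
grip_width: 0.0349
grasp_force: 0.0
```

Call:
carry_out(increments=[3.5, 0, 0, -3, 0, 3.5, 0, 0, -3, 0, 3.5, 0, 0, -3, 0, 3.5, 0, 0, -2, 0, 3.5, 0, 0, 0, 0])

```text
clock: 23.1
eef_pos: [0.6423, -0.0329, 0.2435]
tool_rot: [0.768, 0.64, 0.002, 0.002]
ft_force: [-0.7, 0.5, -0.2]
grip_width: 0.0347
grasp_force: 0.0
```

```bash
python3 - <<'E'
from h import *
np.set_printoptions(precision=4,suppress=True)
o=bot.get_obs(); print(o["eef_pos"],o["ft_force"],abs(o["joint_vel"]).max())
c=bot.camera("scene")
for t in ("handle","lube_bottle","grease_tub","nipple_box"): print(t,[(round(x["p"],2),w(c,x["xyz"])) for x in bot.place_of(c,t)[:1]])
cv2.imwrite("pics/i.png",c["pixels"][60:320,150:420])
E
```

```text
[ 0.6423 -0.0329  0.2435] [-0.6976  0.5386 -0.2338] 0.0639020211937751
handle []
lube_bottle [(0.9, array([ 0.6331,  0.1928, -0.0025]))]
grease_tub [(0.59, array([0.4912, 0.2076, 0.0034]))]
nipple_box [(0.92, array([ 0.5809, -0.2363, -0.0012]))]
```

View pics/i.png

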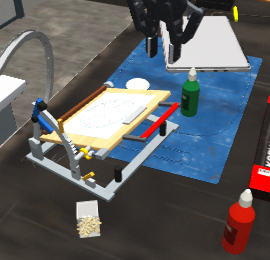

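The board rests at a shallow angle, with the handle free at (160,120) and the gripper clear above it. The bottle, tub and box have not moved. I'll hand the job in.

```bash
python3 -c "
from workcell import bot
print(bot.job_done())"
```

```text
the job is handed in; nothing more can be done
None
```

The job is handed in (no verdict came back): I lifted the board to its top stop at about 1.05 rad, which threw the pawl out, lowered it flat, and left it resting on the pawl in its lowest notch at about 0.304 rad with the handle released; the bottle, tub and parts box stand where they were.

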